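# Weight the rub tester and hold its carriage at the stroke mark

## Task

Get the manual rub tester ready for its next label strip: over the stepped post on its carriage, lower (do not drop) first the large ring weight and then the small one, each fully home and let go. Then pull the carriage out by the bar of its bow handle, against its return spring, until its pointer stands at the set mark on the side scale, and finish while still holding it there by that bar, so that a colleague can lay the strip on the bare bed behind it. Leave the set mark and the bottles and timer standing around as they are.

Things in the scene. Friction and masses are not known exactly. Their poses are not given: they have to be found in the camera images.
- rub_rig: Manual rub tester, fixed: grey base 275 x 165 mm, an aluminium carriage on two guide rods, a scale at its left (+y; set mark out to 97 mm from the middle), a spring cylinder at its right, end blocks 41 mm high. Origin in the middle of its underside, on the worktop; x runs along the rods and -x, roughly towards the robot, is the way the carriage is pulled out; z up.
- carriage (a joint): Pull-out of the carriage in m: 0 home (against its rear stop, where it starts), growing as it is pulled along the rig's -x, end stop at 0.075. The return spring always draws it home: about 4.5 N at home, rising by 0.9 N per 10 mm, with 0.5 N of friction; it runs home when let go. The carriage is an aluminium plate 140 x 108 mm whose flat top lies 48 mm above the worktop.
- post_foot (a point): Foot of the stepped weight post, on its axis, level with the carriage's top (48 mm above the worktop); axes as the rig's. The steel post is 22 mm thick for the lowest 16 mm, tapers to 12 mm at 20 mm, stays 12 mm thick to 42 mm and ends in a cone 50 mm above this point. At home it stands 77.5 mm behind (+x of) the rig's origin; it travels with the carriage.
- handle_bar (a point): Middle of the crossbar of the bow handle on the carriage: steel bar 10 mm thick lying along the rig's y axis, free over about 65 mm between its uprights, 80 mm above the worktop and 27 mm clear above the carriage's top, 97 mm in front (-x) of the post. Pinch it from above with the fingers one in front and one behind.
- pointer_tip (a point): Tip of the carriage's pointer, a flat steel finger 10 mm wide with a white centre line, on the left (+y) edge of the carriage, 49 mm above the worktop; axes as the rig's; travels with the carriage.
- mark_tip (a point): Tip of the set mark, a small dark clamp 12 mm wide with a pointed nose, a white line and a black thumbscrew, on the scale beside the pointer; axes as the rig's. It is clamped and is not to be moved. The pointer stands at the mark when both tips have the same x along the rig; the mark is set 40 to 65 mm in front of the pointer's home.
- weight_large_centre (a point): Centre (half-way up) of the large steel ring weight: 56 mm outside diameter, 26 mm bore, 22 mm high, 0.33 kg, lying flat on the worktop. Fully home it rests on the carriage's top round the thick part of the post, its centre 11 mm above post_foot.
- weight_large: The large ring weight; origin at the centre of its underside, z along its axis.
- weight_small_centre (a point): Centre (half-way up) of the small steel ring weight: 44 mm outside diameter, 16 mm bore, 18 mm high, 0.18 kg, lying flat on the worktop. It passes only the thin part of the post; fully home it rests on the large weight, its centre 31 mm above post_foot.
- weight_small: The small ring weight; origin at the centre of its underside, z along its axis.
- stock_0: Amber bottle with a black cap, 42 mm across, 90 mm high, to the left behind the rig; origin at its underside; leave alone.
- stock_1: White bottle with a white cap, 46 mm across, 102 mm high, to the left behind the rig; origin at its underside; leave alone.
- timer: White lab timer, 62 x 62 x 18 mm, to the right of the rig; origin at its underside; leave alone.
There are look-alikes about, which are no part of the job. What is shaped like the weight_large but black or pink is not meant.

How it is judged:
By the outcome, as a careful person would: the job done as asked, in the order asked, and still so for the second after the job is handed in, while the arm keeps its last pose, push and grip.
It also fails if it takes over 67 s, if anything falls off the work surface, if the arm or the gripper's body presses on something with over 40 N, if the wrist force passes 120 N, or if a joint passes its speed limit or range.

## Robot

A 6-joint arm with a two-finger parallel gripper is mounted at the origin on a cart in front of the work surface, level with it; the furniture and walls round the work are solid. World frame = base frame: x ahead of the robot, y to its left, z up, the work surface at z = 0. Lengths are in m, angles in rad, forces in N, time in s.
With the tool pointing down it reaches from about 0.35 to 0.775 m from the base axis. Payload 7.3 kg.
Tool frame: the origin (TCP) lies at the very end of the fingers, on their centre line; the grasp point (between the pads) lies 19 mm behind it; z points along the fingers, y is the line along which they close (so a half turn about z gives the same grasp; the last joint's range is limited). The gripper opens to 92 mm and grips with 3 to 60 N. Pads are 19 mm wide; open, the fingers measure 130 mm over their backs; the gripper's body (75 mm by 190 mm) begins 47 mm behind the grasp point.
Start: joints at [1.176, 0.342, 1.524, -0, 1.275, -0.146], TCP at [0.129, 0.509, 0.227] pointing down, gripper open.
Joint ranges: [-2.53, 2.53], [-0.77, 2.02], [0.04, 2.7], [-1, 4.14], [0.28, 2.66], [-3.11, 3.11]. Speed limits (rad/s): [2.57, 2.57, 3.14, 3.14, 3.14, 3.14].

## Interface

Orientations are given as [roll, pitch, yaw] about the fixed x, y, z axes, in that order (R = Rz(yaw) Ry(pitch) Rx(roll)).
In Python, from cell import robot gives the robot as it stands. The module is installed in compiled form; this text tells all that it offers.
- The arm moves only by the tool arm_command, never from a script. Its argument "moves" is a list of rows, each a list of 3 entries, a list of its own where there are three numbers: the shift along the tool's x, y, z in m, then the turn, a rotation vector about the tool's x, y, z in rad, then the finger opening in m, from 0 to 0.0918. In form: [[[dx, dy, dz], [ax, ay, az], claw], ...]. A call has exactly 5 rows; each row is the pose to reach, as a shift and turn from the pose commanded when the call began, along the tool's axes at that moment; what a row does not reach only later rows make up. A row lasts 1/10 s, in which the tool goes at most 50 mm and 8.59 degrees, less where a joint would pass 70% of its speed; a pose out of reach is approached as far as the arm can. A call with a gripper value outside its range is refused whole. The fingers move at their own pace and stop on an object; "squeeze" is the grip in N (left out, the last holds). Time passes only in rows, so rows that repeat a pose let the fingers close, or fill a call up. It gives the time, the measured TCP pose, the force, the opening and the grip force at its end, in the units of the state.
- robot.observe(): the state, without advancing time (a new reading comes with each control period).
- robot.read_camera(name): name is "side" or "top"; returns the picture (420x560x3 uint8, red, green, blue); there is no depth.
- robot.camera_model(name): a dict with "fx", "fy", "cx", "cy" (pixels), "k1" (the pictures are not rectified: a ray, as slopes to the right and down, at radius r is drawn at 1 + k1 r^2 times it, then the intrinsics apply), "R" (3x3) and "t" (3): a world point X has camera coordinates R X + t. Camera axes: x right, y down, z forward; pixel columns grow to the right and rows downward; lengths in m; the calibration is good to about 2 mm. A picture is of the moment at which its call begins. camera_model takes no time and is no camera call.
- robot.hand_in(): hands the job in; it is judged then, once.
The state is a dict: "time": time; "qpos": joint angles; "qvel": joint speeds; "joint_efforts": joint torques, N m; "tool_pos": TCP position; "tool_rot": TCP orientation; "contact_force": force on the tool from outside, world axes, zero at the start; "torque": the same for the moment, N m; "opening": finger opening in m; "grip_force": force on a finger pad.
Only numpy, scipy, OpenCV 4.12 (cv2) and the standard library are available. Lean on these libraries where they do the work, as an engineer would, in place of code of your own. Each camera call takes 0.05 s, during which the arm holds its last target. There are 200 camera calls.

## Working session

There is one attempt and no reset: what is moved stays moved. The work goes in short steps, Python scripts to look and compute and a tool call to move; the robot and the scene stay as the last step left them, time stands still between calls to the robot, and variables do not carry over. Pictures are saved under pics/ and viewed, at most 10 in all, crops included, and the job is handed in when it is done.

Besides the shell and the picture viewer there is one more tool, called after "Emit:" as a command line: name --argument value ..., lists and objects as JSON in quotes. arm_command: Moves the arm, as the interface text tells. Its arguments: {"type":"object","properties":{"moves":{"type":"array"},"squeeze":{"type":"number"}},"required":["moves"]}

```bash
mkdir -p pics; cat > h.py <<'E'
import numpy as np, cv2
from cell import robot
def snap(n,f=None):
    im=robot.read_camera(n)
    if f: cv2.imwrite('pics/'+f,im[...,::-1])
    return im
def ray(n,u,v):
    m=robot.camera_model(n); K=np.array([[m['fx'],0,m['cx']],[0,m['fy'],m['cy']],[0,0,1]])
    d=np.array([(u-m['cx'])/m['fx'],(v-m['cy'])/m['fy']]); s=d.copy()
    for _ in range(30): s=d/(1+m['k1']*(s@s))
    R=np.array(m['R']); t=np.array(m['t'])
    return -R.T@t, R.T@np.array([s[0],s[1],1])
def onz(n,u,v,z):
    c,d=ray(n,u,v); return c+d*(z-c[2])/d[2]
def proj(n,X):
    m=robot.camera_model(n); p=np.array(m['R'])@np.array(X)+np.array(m['t']); s=p[:2]/p[2]; s=s*(1+m['k1']*(s@s))
    return s*[m['fx'],m['fy']]+[m['cx'],m['cy']]
E
python3 - <<'E'
from h import *
snap('top','t0.png');snap('side','s0.png')
for n in('top','side'):
    m=robot.camera_model(n);print(n,m['fx'],m['k1'],ray(n,280,210))
print(robot.observe())
E
```

```text
top 379.9004749966453 -0.017026849189126222 (array([0.48572529, 0.06005985, 0.93713742]), array([ 5.47569689e-02, -5.02001263e-04, -9.98562750e-01]))
side 458.28551333968204 -0.1301920495457234 (array([0.21381453, 0.97619985, 0.53839003]), array([ 0.32478062, -0.83999429, -0.43474891]))
{'time': 0.1, 'qpos': array([ 1.17598265e+00,  3.42645769e-01,  1.52488341e+00,  2.34822912e-07,
        1.27539753e+00, -1.46000226e-01]), 'qvel': array([ 1.35619334e-03, -2.23204124e-03, -7.26625051e-05, -2.94580263e-04,
        6.59973196e-04,  9.36535319e-05]), 'joint_efforts': array([ 6.69792971e-04, -4.32007492e+01, -2.44694495e+01,  7.17927050e-02,
        5.25894540e-02, -5.30792715e-05]), 'tool_pos': array([0.12912782, 0.50851651, 0.22613153]), 'tool_rot': array([-3.14027282e+00, -1.94303411e-04,  2.89277901e+00]), 'contact_force': array([0.28552129, 0.4467809 , 0.44661743]), 'torque': array([-0.02707169, -0.00378963,  0.0058168 ]), 'grip_force': 0.0, 'opening': 0.09184895711883154}
```

View pics/t0.png

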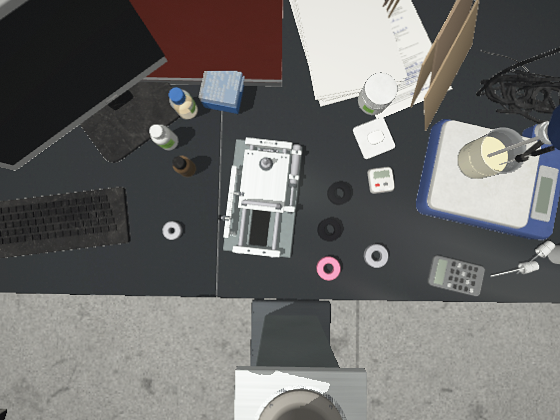

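View pics/s0.png

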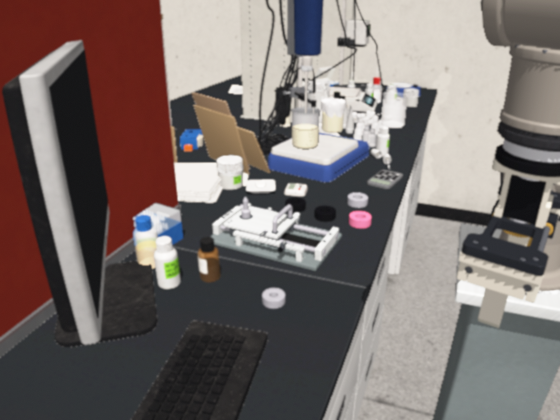

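Top view: rig around (265,197), with the post at (266,163) and the bow handle near (262,205). The grey rings are at (376,256), about 24 px across (large), and (172,230), about 19 px (small). Pink and black look-alikes are also there. Side view: rig at (278,235), large ring at (358,200), small ring at (273,298).

```bash
python3 - <<'E'
from h import *
im=snap('top');si=snap('side')
def blob(im,u,v,r,th,name,z,inv=False):
    g=im[v-r:v+r,u-r:u+r].astype(int).max(2)
    m=(g>th).astype(np.uint8)
    cs,_=cv2.findContours(m,cv2.RETR_EXTERNAL,cv2.CHAIN_APPROX_NONE)
    c=max(cs,key=cv2.contourArea); c=cv2.convexHull(c)
    e=cv2.fitEllipse(c); M=cv2.moments(c); cu,cv_=M['m10']/M['m00']+u-r,M['m01']/M['m00']+v-r
    print(name,(cu,cv_),e[1:],onz(name,cu,cv_,z).round(4))
blob(im,376,256,18,100,'top',.018); blob(im,172,230,18,100,'top',.015)
blob(si,358,200,16,110,'side',.011); blob(si,273,298,18,110,'side',.009)
a=cv2.resize(im[130:265,215:310],None,fx=4.4,fy=4.4,interpolation=cv2.INTER_CUBIC)
b=cv2.resize(si[190:270,205:345],None,fx=5,fy=5,interpolation=cv2.INTER_CUBIC)
cv2.imwrite('pics/ta.png',a[...,::-1]);cv2.imwrite('pics/sb.png',b[...,::-1])
E
```

```text
top (375.65405198776756, 255.51337920489294) ((23.42616081237793, 24.66061782836914), 112.0773696899414) [ 0.4309 -0.1732  0.018 ]
top (171.15419065898914, 230.12092130518235) ((18.385648727416992, 18.701875686645508), 69.17241668701172) [0.4821 0.3222 0.015 ]
side (357.3711276332094, 199.41263940520446) ((16.471805572509766, 22.55659294128418), 93.55220031738281) [ 0.4306 -0.1837  0.011 ]
side (273.3111931119311, 297.4128741287413) ((22.110408782958984, 24.356924057006836), 87.14007568359375) [0.4829 0.3163 0.009 ]
```

View pics/ta.png

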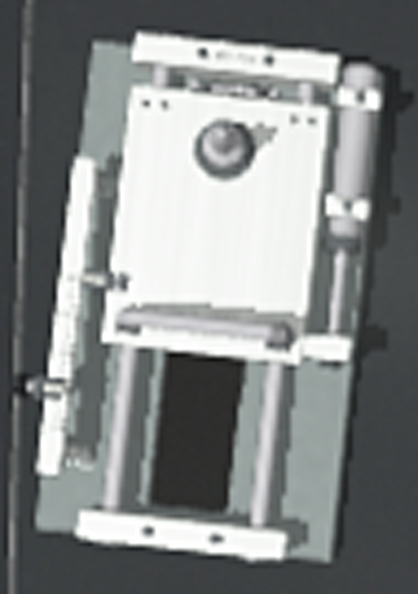

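View pics/sb.png

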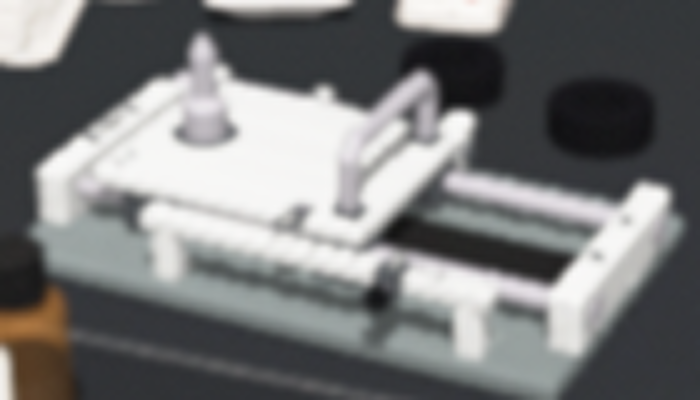

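Top crop (4.4x): post foot about (224,150), bar ends about (128,318) and (285,328), pointer tip about (92,280), set mark about (60,387). Side crop (5x): post tip (203,35), bar from (348,140) to (425,78), pointer near (290,217), dark mark near (385,270).

```bash
python3 - <<'E'
from h import *
T=lambda x,y:((x+.5)/4.4-.5+215,(y+.5)/4.4-.5+130)
S=lambda x,y:((x+.5)/5-.5+205,(y+.5)/5-.5+190)
def tri(a,b):
    c1,d1=ray('top',*T(*a));c2,d2=ray('side',*S(*b))
    A=np.array([d1,-d2]).T; k=np.linalg.lstsq(A,c2-c1,rcond=None)[0]
    p,q=c1+k[0]*d1,c2+k[1]*d2; return ((p+q)/2).round(4),np.linalg.norm(p-q).round(4)
P=lambda n,x,y,z:print(n,onz('top',*T(x,y),z).round(4))
P('foot',224,151,.048);P('tip',226,140,.098)
print('tip tri',tri((226,140),(203,35)))
P('barL',130,318,.08);P('barR',282,326,.08)
print('side',[onz('side',*S(*p),.08).round(4) for p in((350,138),(425,78))])
print('foot side',onz('side',*S(204,135),.048).round(4))
P('plL0',130,88,.048);P('plL1',103,340,.048);P('plR0',332,100,.048);P('plR1',300,362,.048)
P('b00',95,42,0.01);P('b10',37,528,0.01);P('b11',332,562,.01)
P('ptr',92,280,.049);P('mark',65,387,.049)
P('rb',135,33,.041);P('rb',340,52,.041);P('fb',78,512,.041);P('fb',290,532,.041)
E
```

```text
foot [0.6428 0.096  0.048 ]
tip [0.6396 0.0931 0.098 ]
tip tri (array([0.6405, 0.0936, 0.1013]), np.float64(0.0032))
barL [0.5494 0.141  0.08  ]
barR [0.5469 0.0628 0.08  ]
side [array([0.5542, 0.1293, 0.08  ]), array([0.5445, 0.0582, 0.08  ])]
foot side [0.6443 0.0922 0.048 ]
plL0 [0.6759 0.1474 0.048 ]
plL1 [0.5398 0.1581 0.048 ]
plR0 [0.6717 0.0386 0.048 ]
plR1 [0.5302 0.053  0.048 ]
b00 [0.7098 0.1715 0.01  ]
b10 [0.4375 0.1959 0.01  ]
b11 [0.4221 0.0328 0.01  ]
ptr [0.5717 0.1648 0.049 ]
mark [0.5143 0.1775 0.049 ]
rb [0.7078 0.1462 0.041 ]
rb [0.6997 0.0345 0.041 ]
fb [0.448  0.1697 0.041 ]
fb [0.4397 0.0564 0.041 ]
```

```bash
cat >> h.py <<'E'
from scipy.spatial.transform import Rotation as Ro
def plan(pos,yaw=3.054,o=None):
    o=o or robot.observe(); R=Ro.from_euler('xyz',o['tool_rot']); G=Ro.from_euler('xyz',[np.pi,0,yaw])
    print('t',o['time'],'shift',R.inv().apply(np.array(pos)-o['tool_pos']).round(4),'rot',(R.inv()*G).as_rotvec().round(4),
      'pos',o['tool_pos'].round(4),'F',o['contact_force'].round(1),'open',round(o['opening'],4))
E
python3 - <<'E'
from h import *
plan([.38,.35,.226]);plan([.431,.1,.226]);plan([.431,-.173,.226])
E
```

```text
t 0.2 shift [-0.2822 -0.092   0.0004] rot [-0.0008 -0.0002 -0.1612] pos [0.1292 0.5086 0.2263] F [ 0.6  0.  -0.7] open 0.0922
t 0.2 shift [-0.3932 -0.3217  0.0006] rot [-0.0008 -0.0002 -0.1612] pos [0.1292 0.5086 0.2263] F [ 0.6  0.  -0.7] open 0.0922
t 0.2 shift [-0.4604 -0.5863  0.0008] rot [-0.0008 -0.0002 -0.1612] pos [0.1292 0.5086 0.2263] F [ 0.6  0.  -0.7] open 0.0922
```

Emit:
arm_command --moves '[[[-0.05,-0.016,0],[0,0,-0.08],0.0915],[[-0.1,-0.032,0],[0,0,-0.161],0.0915],[[-0.15,-0.049,0],[0,0,-0.161],0.0915],[[-0.2,-0.065,0],[0,0,-0.161],0.0915],[[-0.25,-0.08,0],[0,0,-0.161],0.0915]]' --squeeze 25

```text
time: 0.7
tool_pos: [0.3425, 0.3749, 0.2267]
tool_rot: [3.141, -0.0, 3.054]
contact_force: [0.4, 0.0, -0.3]
opening: 0.0916
grip_force: 0.0
```

Emit:
arm_command --moves '[[[-0.012,-0.046,0],[0,0,0],0.0915],[[-0.026,-0.092,0],[0,0,0],0.0915],[[-0.04,-0.138,0],[0,0,0],0.0915],[[-0.055,-0.184,0],[0,0,0],0.0915],[[-0.07,-0.23,0],[0,0,0],0.0915]]'

```text
time: 1.2
tool_pos: [0.3907, 0.1392, 0.2268]
tool_rot: [3.141, 0.0, 3.054]
contact_force: [0.3, 0.8, -0.2]
opening: 0.0916
grip_force: 0.0
```

Emit:
arm_command --moves '[[[-0.01,-0.046,0],[0,0,0],0.0915],[[-0.021,-0.092,0],[0,0,0],0.0915],[[-0.032,-0.138,0.02],[0,0,0],0.0915],[[-0.042,-0.184,0.04],[0,0,0],0.0915],[[-0.05,-0.225,0.06],[0,0,0],0.0915]]'

```text
time: 1.7
tool_pos: [0.421, -0.0897, 0.1664]
tool_rot: [-3.141, 0.001, 3.053]
contact_force: [1.2, 0.0, -0.5]
opening: 0.0912
grip_force: 0.0
```

```bash
python3 - <<'E'
from h import *
plan([.431,-.173,.06]);im=snap('top');cv2.imwrite('pics/t1.png',cv2.resize(im[150:320,260:460],None,fx=3,fy=3)[...,::-1])
plan([.431,-.173,.003])
E
```

```text
t 1.7 shift [-0.0172 -0.0821  0.1064] rot [-0.0003  0.0014 -0.0006] pos [ 0.421  -0.0897  0.1664] F [ 1.2  0.  -0.5] open 0.0912
t 1.75 shift [-0.0179 -0.0767  0.1605] rot [-0.0023 -0.0021 -0.0032] pos [ 0.4205 -0.0947  0.1634] F [ 1.1 -5.3 -3.1] open 0.0915
```

View pics/t1.png

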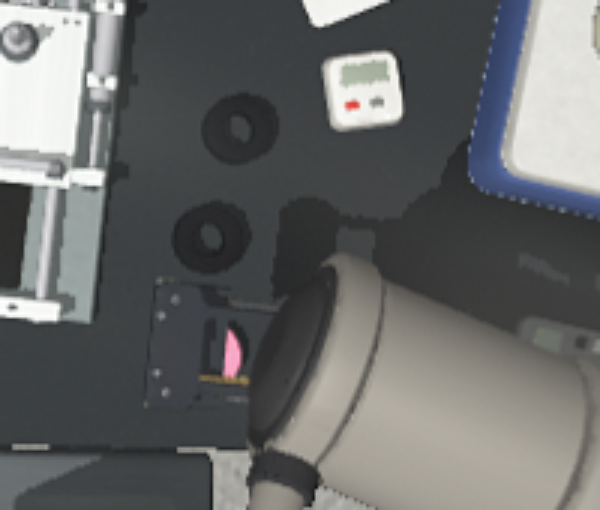

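The arm hides the ring in this view (gripper body at about (250,345)), so I go on with the measured position.

Emit:
arm_command --moves '[[[-0.01,-0.04,0.02],[0,0,0],0.0915],[[-0.018,-0.077,0.05],[0,0,0],0.0915],[[-0.018,-0.077,0.09],[0,0,0],0.0915],[[-0.018,-0.077,0.12],[0,0,0],0.0915],[[-0.018,-0.077,0.12],[0,0,0],0.0915]]'

```text
time: 2.25
tool_pos: [0.4294, -0.1647, 0.0435]
tool_rot: [3.138, -0.007, 3.053]
contact_force: [-1.2, -0.1, -0.1]
opening: 0.0915
grip_force: 0.0
```

```bash
python3 - <<'E'
from h import *
snap('side','s1.png')
im=cv2.imread('pics/s1.png');cv2.imwrite('pics/s1c.png',cv2.resize(im[110:260,270:460],None,fx=4,fy=4))
plan([.431,-.173,.003])
E
```

```text
t 2.3 shift [-0.001  -0.0078  0.0425] rot [ 0.002  -0.004  -0.0005] pos [ 0.4309 -0.1652  0.0456] F [0.6 0.2 0.9] open 0.0914
```

View pics/s1c.png

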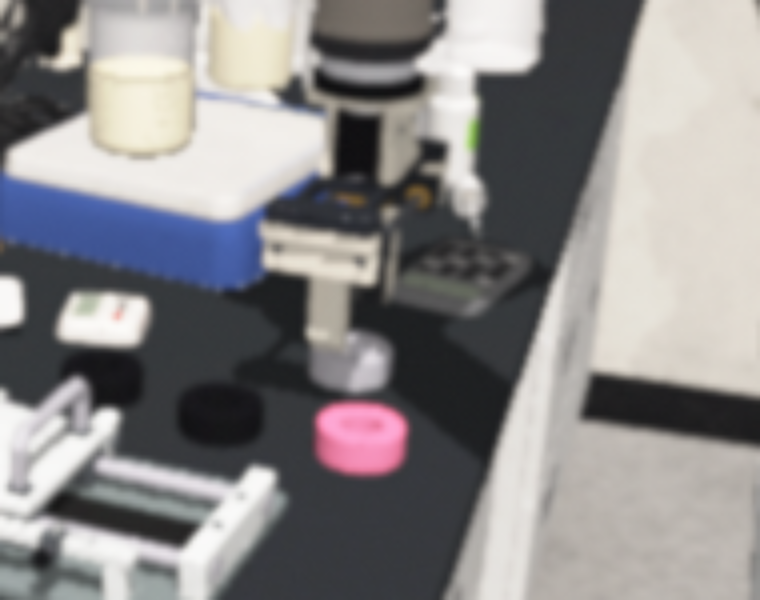

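Crop: near fingertip at (328,342), the large ring below it at (350,360), pink ring at (361,437). The finger is clear of the pink ring, so I descend.

Emit:
arm_command --moves '[[[0,-0.004,0.01],[0,0,0],0.0915],[[-0.001,-0.008,0.02],[0,0,0],0.0915],[[-0.001,-0.008,0.03],[0,0,0],0.0915],[[-0.001,-0.008,0.042],[0,0,0],0.0915],[[-0.001,-0.008,0.042],[0,0,0],0.0915]]'

```text
time: 2.8
tool_pos: [0.4316, -0.1734, 0.0036]
tool_rot: [3.141, -0.002, 3.054]
contact_force: [0.4, 0.5, 0.3]
opening: 0.0913
grip_force: 0.0
```

Emit:
arm_command --moves '[[[0,0,0],[0,0,0],0.08],[[0,0,0],[0,0,0],0.065],[[0,0,0],[0,0,0],0.045],[[0,0,0],[0,0,0],0.045],[[0,0,0],[0,0,0],0.045]]'

```text
time: 3.3
tool_pos: [0.4326, -0.1742, 0.005]
tool_rot: [-3.141, 0.001, 3.054]
contact_force: [1.4, -0.1, 1.1]
opening: 0.0561
grip_force: 24.2
```

```bash
python3 - <<'E'
from h import *
plan([.431,-.173,.003]);plan([.641,.094,.18]);print(robot.observe()['grip_force'])
E
```

```text
t 3.3 shift [0.0017 0.001  0.002 ] rot [-0.0006  0.001  -0.    ] pos [ 0.4326 -0.1742  0.005 ] F [ 1.4 -0.1  1.1] open 0.0561
t 3.3 shift [-0.1843  0.2853 -0.1749] rot [-0.0006  0.001  -0.    ] pos [ 0.4326 -0.1742  0.005 ] F [ 1.4 -0.1  1.1] open 0.0561
24.247028888203204
```

Emit:
arm_command --moves '[[[0,0,-0.03],[0,0,0],0.045],[[0,0,-0.07],[0,0,0],0.045],[[0,0,-0.11],[0,0,0],0.045],[[0,0,-0.15],[0,0,0],0.045],[[-0.01,0.02,-0.175],[0,0,0],0.045]]'

```text
time: 3.8
tool_pos: [0.4438, -0.1561, 0.1823]
tool_rot: [-3.14, 0.002, 3.052]
contact_force: [0.7, -0.1, -4.1]
opening: 0.0561
grip_force: 25.0
```

Emit:
arm_command --moves '[[[-0.02,0.03,0],[0,0,0],0.045],[[-0.045,0.07,0],[0,0,0],0.045],[[-0.07,0.11,0],[0,0,0],0.045],[[-0.095,0.15,0],[0,0,0],0.045],[[-0.12,0.185,0],[0,0,0],0.045]]'

```text
time: 4.3
tool_pos: [0.58, 0.0212, 0.1791]
tool_rot: [3.141, -0.002, 3.054]
contact_force: [1.1, -0.7, -3.9]
opening: 0.0558
grip_force: 25.0
```

```bash
python3 - <<'E'
from h import *
plan([.6425,.0945,.125]);print(robot.observe()['grip_force'])
E
```

```text
t 4.3 shift [-0.056   0.0785  0.054 ] rot [ 0.0003 -0.0016  0.0003] pos [0.58   0.0212 0.1791] F [ 1.1 -0.7 -3.9] open 0.0558
24.99812993919477
```

Emit:
arm_command --moves '[[[-0.02,0.03,0],[0,0,0],0.045],[[-0.04,0.06,0.01],[0,0,0],0.045],[[-0.056,0.078,0.03],[0,0,0],0.045],[[-0.056,0.078,0.054],[0,0,0],0.045],[[-0.056,0.078,0.054],[0,0,0],0.045]]'

```text
time: 4.8
tool_pos: [0.6395, 0.0924, 0.1207]
tool_rot: [-3.141, -0.01, 3.055]
contact_force: [-1.0, 0.4, -4.4]
opening: 0.056
grip_force: 25.0
```

```bash
python3 - <<'E'
from h import *
a=snap('side')[150:270,190:350];b=snap('top')[130:235,215:345]
b=cv2.resize(b,(640,517));a=cv2.resize(a,(640,480))
cv2.imwrite('pics/a2.png',a[...,::-1])
plan([.6425,.0945,.125])
o=robot.observe()['tool_pos'];print([(proj('side',p)-[190,150])*4 for p in ([o[0]-.0016,o[1],o[2]-.003],[.641,.0945,.098],[.641,.0945,.048])])
E
```

```text
t 4.9 shift [-0.0006  0.003   0.0001] rot [-0.0003 -0.0025 -0.0004] pos [0.6416 0.0915 0.1251] F [-0.1 -0.7 -2.9] open 0.0559
[array([224.57843061, 152.7461316 ]), array([222.25157015, 192.41486242]), array([225.04068261, 268.88907497])]
```

View pics/a2.png

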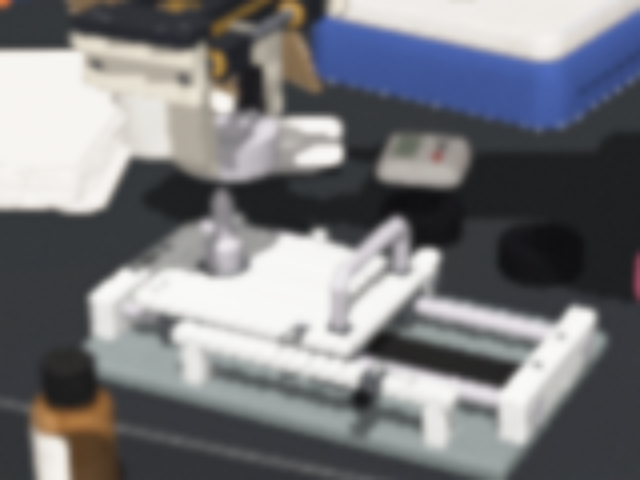

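Crop: post tip at (222,191), matching its projection (222,192). The ring is held above it with its right edge at about (277,150), bottom about 180. I'll check the offset numerically.

```bash
python3 - <<'E'
from h import *
print('ring0 proj',proj('side',[.431,-.173,.011]),'seen 357.4')
im=snap('side')
for v in (183,186,189,191): print(v,im[v,232:272].max(1))
for v in(200,203,208): print(v,im[v,236:256].max(1))
o=robot.observe()['tool_pos'];print(o)
c=np.array([o[0]-.0016,o[1],o[2]+.008]);r=np.array([-.93,-.36,0])*.028
print(proj('side',c-r),proj('side',c),proj('side',c+r))
plan([.6425,.0945,.125])
E
```

```text
ring0 proj [356.39255592 200.87427311] seen 357.4
183 [193 180 177 177 177 177 177 173 166 159 154 144 135 133 133 133 139 152
 174 194 205 211 210 198 182 163 154 163 170 172 172 174 174 179 190 198
 200 200 200 200]
186 [196 179 175 176 177 178 178 176 168 160 155 150 145 144 145 146 158 183
 196 196 193 188 182 175 165 154 155 172 184 186 185 180 175 175 185 204
 215 228 239 244]
189 [143 128 131 143 150 153 156 156 154 156 157 156 152 148 148 157 176 191
 195 193 189 184 178 171 162 154 153 156 159 159 161 187 231 245 247 248
 248 248 248 249]
191 [ 60  60  63  71  84  99 117 129 137 144 152 162 174 178 176 181 189 193
 188 180 173 168 162 153 148 146 145 146 144 143 144 153 173 184 187 186
 183 177 170 159]
200 [ 33  33  33  34  32  38  68 111 139 147 138 111  72  42  33  33  33  33
  33  34]
203 [ 33  32  33  40  57  74  91 118 141 153 148 135 121 105  80  52  37  33
  33  35]
208 [159 162 163 163 162 156 148 157 181 196 195 182 166 158 155 154 153 151
 150 150]
[0.6424273  0.09134579 0.12642776]
[233.62847946 183.23788783] [245.69598501 183.21285113] [257.77886703 183.1923828 ]
t 4.95 shift [0.0002 0.0031 0.0014] rot [ 0.0001  0.0003 -0.0007] pos [0.6424 0.0913 0.1264] F [ 0.4  0.1 -2.7] open 0.0558
```

Emit:
arm_command --moves '[[[0,0.003,0.005],[0,0,0],0.045],[[0,0.003,0.015],[0,0,0],0.045],[[0,0.003,0.025],[0,0,0],0.045],[[0,0.003,0.035],[0,0,0],0.045],[[0,0.003,0.04],[0,0,0],0.045]]'

```text
time: 5.45
tool_pos: [0.6418, 0.0946, 0.084]
tool_rot: [-3.141, -0.002, 3.054]
contact_force: [0.0, 0.3, -3.8]
opening: 0.0557
grip_force: 25.0
```

Emit:
arm_command --moves '[[[0,0,0.005],[0,0,0],0.045],[[0,0,0.01],[0,0,0],0.045],[[0,0,0.015],[0,0,0],0.045],[[0,0,0.018],[0,0,0],0.045],[[0,0,0.018],[0,0,0],0.045]]'

```text
time: 5.95
tool_pos: [0.6432, 0.0946, 0.0675]
tool_rot: [3.142, 0.001, 3.054]
contact_force: [2.9, -0.3, -5.3]
opening: 0.056
grip_force: 25.0
```

Emit:
arm_command --moves '[[[-0.001,0,0.003],[0,0,0],0.045],[[-0.001,0,0.006],[0,0,0],0.045],[[-0.001,0,0.009],[0,0,0],0.045],[[-0.001,0,0.012],[0,0,0],0.045],[[-0.001,0,0.014],[0,0,0],0.045]]'

```text
time: 6.45
tool_pos: [0.6436, 0.0946, 0.0534]
tool_rot: [3.142, -0.0, 3.054]
contact_force: [0.7, -1.3, -3.2]
opening: 0.0559
grip_force: 25.0
```

Emit:
arm_command --moves '[[[0,0,0],[0,0,0],0.045],[[0,0,0.001],[0,0,0],0.045],[[0,0,0.001],[0,0,0],0.045],[[0,0,0.001],[0,0,0],0.045],[[0,0,0.001],[0,0,0],0.045]]'

```text
time: 6.95
tool_pos: [0.6436, 0.0947, 0.0531]
tool_rot: [3.141, 0.0, 3.054]
contact_force: [-2.0, -0.1, 0.2]
opening: 0.0562
grip_force: 25.0
```

Emit:
arm_command --moves '[[[0,0,0.0005],[0,0,0],0.056],[[0,0,0.0005],[0,0,0],0.062],[[0,0,0],[0,0,0],0.07],[[0,0,0],[0,0,0],0.08],[[0,0,0],[0,0,0],0.08]]'

```text
time: 7.45
tool_pos: [0.6437, 0.0946, 0.0527]
tool_rot: [3.141, 0.0, 3.054]
contact_force: [0.2, -0.3, 0.0]
opening: 0.0786
grip_force: 0.0
```

Emit:
arm_command --moves '[[[0,0,-0.02],[0,0,0],0.08],[[0,0,-0.05],[0,0,0],0.08],[[0,0,-0.09],[0,0,0],0.08],[[0,0,-0.13],[0,0,0],0.09],[[0,0.02,-0.15],[0,0,0],0.09]]'

```text
time: 7.95
tool_pos: [0.6469, 0.1128, 0.207]
tool_rot: [3.142, 0.006, 3.051]
contact_force: [0.6, 0.3, 0.3]
opening: 0.089
grip_force: 0.0
```

```bash
python3 - <<'E'
from h import *
plan([.482,.322,.18]);plan([.482,.322,.05])
E
```

```text
t 7.95 shift [0.1832 0.1935 0.026 ] rot [ 0.      0.0059 -0.0028] pos [0.6469 0.1128 0.207 ] F [0.6 0.3 0.3] open 0.089
t 7.95 shift [0.184  0.1935 0.156 ] rot [ 0.      0.0059 -0.0028] pos [0.6469 0.1128 0.207 ] F [0.6 0.3 0.3] open 0.089
```

Emit:
arm_command --moves '[[[0.035,0.035,0],[0,0,0],0.09],[[0.07,0.07,0],[0,0,0],0.09],[[0.105,0.105,0],[0,0,0],0.09],[[0.14,0.14,0.01],[0,0,0],0.09],[[0.17,0.175,0.03],[0,0,0],0.09]]'

```text
time: 8.45
tool_pos: [0.491, 0.305, 0.1744]
tool_rot: [3.139, 0.003, 3.054]
contact_force: [-0.1, 0.6, -0.3]
opening: 0.0897
grip_force: 0.0
```

```bash
python3 - <<'E'
from h import *
plan([.482,.322,.003])
im=snap('side')[170:270,180:360];cv2.imwrite('pics/a3.png',cv2.resize(im,(792,440))[...,::-1])
E
```

```text
t 8.45 shift [0.0111 0.0158 0.1714] rot [ 0.0022  0.0034 -0.0003] pos [0.491  0.305  0.1744] F [-0.1  0.6 -0.3] open 0.0897
```

View pics/a3.png

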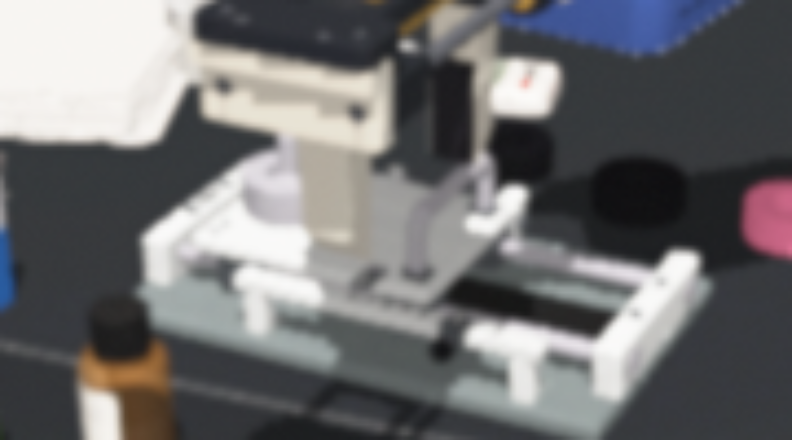

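The large ring sits flat on the carriage round the post at (270,190). Next, the small one.

Emit:
arm_command --moves '[[[0.006,0.014,0.03],[0,0,0],0.09],[[0.006,0.014,0.06],[0,0,0],0.09],[[0.006,0.014,0.09],[0,0,0],0.09],[[0.006,0.014,0.12],[0,0,0],0.09],[[0.006,0.014,0.13],[0,0,0],0.09]]'

```text
time: 9.0
tool_pos: [0.4855, 0.3168, 0.04]
tool_rot: [-3.139, -0.005, 3.054]
contact_force: [0.6, -0.5, 0.5]
opening: 0.0901
grip_force: 0.0
```

```bash
python3 - <<'E'
from h import *
snap('side');plan([.482,.322,.003])
E
```

```text
t 9.05 shift [0.0038 0.005  0.037 ] rot [-0.0027 -0.0046 -0.0003] pos [0.4855 0.3168 0.04  ] F [ 0.  -1.1 -1.2] open 0.09
```

Emit:
arm_command --moves '[[[0.003,0.005,0.01],[0,0,0],0.09],[[0.003,0.005,0.02],[0,0,0],0.09],[[0.003,0.005,0.03],[0,0,0],0.09],[[0.003,0.005,0.037],[0,0,0],0.08],[[0.003,0.005,0.037],[0,0,0],0.07]]'

```text
time: 9.55
tool_pos: [0.484, 0.3227, 0.0051]
tool_rot: [-3.141, -0.001, 3.054]
contact_force: [-0.7, -0.2, 0.0]
opening: 0.0786
grip_force: 0.0
```

Emit:
arm_command --moves '[[[0,0,0],[0,0,0],0.055],[[0,0,0],[0,0,0],0.045],[[0,0,0],[0,0,0],0.035],[[0,0,0],[0,0,0],0.035],[[0,0,0],[0,0,0],0.035]]'

```text
time: 10.05
tool_pos: [0.4846, 0.3228, 0.0063]
tool_rot: [-3.142, 0.0, 3.054]
contact_force: [-0.7, -1.5, 2.0]
opening: 0.0427
grip_force: 25.0
```

```bash
python3 - <<'E'
from h import *
plan([.482,.322,.003])
E
```

```text
t 10.05 shift [ 0.0025 -0.001   0.0033] rot [-0.0001  0.0003 -0.0001] pos [0.4846 0.3228 0.0063] F [-0.7 -1.5  2. ] open 0.0427
```

Emit:
arm_command --moves '[[[0,0,0],[0,0,0],0.06],[[0,0,0],[0,0,0],0.065],[[0.0025,0,0.002],[0,0,0],0.065],[[0.0025,0,0.004],[0,0,0],0.065],[[0.0025,0,0.004],[0,0,0],0.065]]'

```text
time: 10.55
tool_pos: [0.4816, 0.3231, 0.0016]
tool_rot: [-3.141, -0.001, 3.054]
contact_force: [0.4, 0.3, 0.3]
opening: 0.0646
grip_force: 0.0
```

```bash
python3 - <<'E'
from h import *
im=snap('side');plan([.482,.322,.003])
cv2.imwrite('pics/a4.png',cv2.resize(im[250:330,220:330],(770,560),interpolation=cv2.INTER_CUBIC)[...,::-1])
E
```

```text
t 10.6 shift [-0.0003 -0.0011 -0.0012] rot [-0.0002 -0.0004 -0.0001] pos [0.4818 0.3231 0.0018] F [0.2 0.5 0.7] open 0.0653
```

View pics/a4.png

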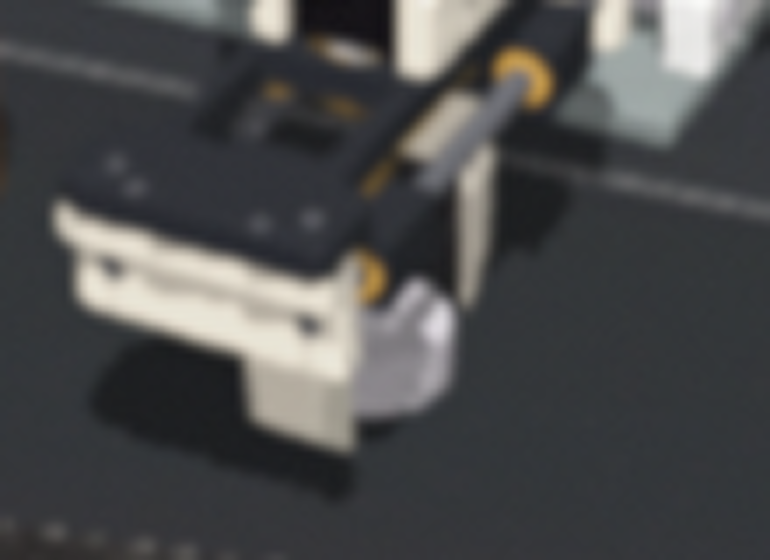

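The crop shows the near finger's lower edge at (250–355, 400–450), and the ring between the fingers with its right edge at x≈457 and bottom at y≈415. I'll check that against where the TCP projects.

```bash
python3 - <<'E'
from h import *
f=lambda p:((proj('side',p)-[220,250])*7).round(0)
t=np.array([.4818,.3231,.0]);r=np.array([-.93,-.36,0])*.022
print('centre top/bot',f(t+[0,0,.018]),f(t),'right edge',f(t+r+[0,0,.009]))
print('ring0 right edge', f(np.array([.4821,.3222,.009])+r))
for s in(1,-1): print('tips',[f(t+np.array([.087,.996,0])*s*.0325+np.array([-.996,.087,0])*e) for e in(-.0095,.0095)])
E
```

```text
centre top/bot [367. 320.] [368. 374.] right edge [448. 347.]
ring0 right edge [449. 345.]
tips [array([281., 431.]), array([344., 451.])]
tips [array([390., 301.]), array([451., 319.])]
```

Fingers and ring show the same pixel bias, so the ring is centred. Regrip lower down.

Emit:
arm_command --moves '[[[0,0,0],[0,0,0],0.055],[[0,0,0],[0,0,0],0.045],[[0,0,0],[0,0,0],0.035],[[0,0,0],[0,0,0],0.035],[[0,0,0],[0,0,0],0.035]]'

```text
time: 11.1
tool_pos: [0.482, 0.3232, 0.0021]
tool_rot: [3.141, 0.0, 3.054]
contact_force: [0.5, 0.5, 0.1]
opening: 0.0421
grip_force: 25.0
```

Emit:
arm_command --moves '[[[0,0,0],[0,0,0],0.035],[[0,0,0],[0,0,0],0.035],[[0,0,0],[0,0,0],0.035],[[0,0,0],[0,0,0],0.035],[[0,0,0],[0,0,0],0.035]]'

```text
time: 11.6
tool_pos: [0.4821, 0.3232, 0.0021]
tool_rot: [3.141, 0.0, 3.054]
contact_force: [-0.2, -0.2, 1.1]
opening: 0.0422
grip_force: 25.0
```

Emit:
arm_command --moves '[[[0,0,-0.03],[0,0,0],0.035],[[0,0,-0.07],[0,0,0],0.035],[[0,0,-0.11],[0,0,0],0.035],[[0,0,-0.15],[0,0,0],0.035],[[0,0,-0.18],[0,0,0],0.035]]'

```text
time: 12.1
tool_pos: [0.4821, 0.3233, 0.1844]
tool_rot: [3.141, 0.001, 3.054]
contact_force: [0.7, -0.2, -1.4]
opening: 0.0425
grip_force: 25.0
```

```bash
python3 - <<'E'
from h import *
im=snap('side');plan([.642,.0946,.18])
print(robot.observe()['grip_force'])
E
```

```text
t 12.15 shift [-0.1774 -0.2151  0.0096] rot [ 0.005  0.008 -0.   ] pos [0.484  0.3243 0.1892] F [1.7 0.7 2.4] open 0.0428
24.999789971625432
```

Emit:
arm_command --moves '[[[-0.025,-0.03,0],[0,0,0],0.035],[[-0.055,-0.066,0],[0,0,0],0.035],[[-0.085,-0.102,0],[0,0,0],0.035],[[-0.115,-0.138,0],[0,0,0],0.035],[[-0.145,-0.174,0],[0,0,0],0.035]]'

```text
time: 12.65
tool_pos: [0.6116, 0.1355, 0.1813]
tool_rot: [-3.142, -0.001, 3.054]
contact_force: [0.9, -0.3, -1.2]
opening: 0.043
grip_force: 25.0
```

Emit:
arm_command --moves '[[[-0.015,-0.018,0],[0,0,0],0.035],[[-0.034,-0.039,0],[0,0,0],0.035],[[-0.034,-0.039,0.01],[0,0,0],0.035],[[-0.034,-0.039,0.03],[0,0,0],0.035],[[-0.034,-0.039,0.04],[0,0,0],0.035]]'

```text
time: 13.15
tool_pos: [0.6401, 0.0955, 0.1393]
tool_rot: [-3.141, -0.004, 3.054]
contact_force: [-0.4, 0.7, -2.3]
opening: 0.0426
grip_force: 25.0
```

```bash
python3 - <<'E'
from h import *
snap('side');im=snap('side');plan([.642,.0946,.13])
o=robot.observe()['tool_pos'];c=np.array([o[0],o[1],o[2]+.007]);r=np.array([-.93,-.36,0])*.022
print(proj('side',c-r),proj('side',c),proj('side',c+r),proj('side',[.642,.0946,.098]))
cv2.imwrite('pics/a5.png',cv2.resize(im[150:230,195:305],(770,560),interpolation=cv2.INTER_CUBIC)[...,::-1])
E
```

```text
t 13.25 shift [-0.0022 -0.001   0.0095] rot [-0.0004 -0.005   0.0003] pos [0.6399 0.0958 0.1395] F [-0.  -0.2 -1.5] open 0.0423
[235.48655491 179.10508111] [245.05129416 179.08400481] [254.62591871 179.0662731 ] [245.15674549 198.05722194]
```

View pics/a5.png

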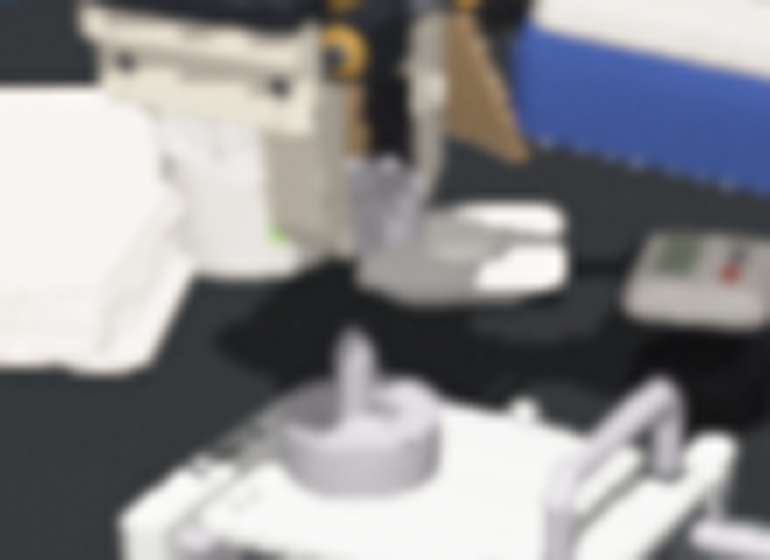

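All 10 views are now used. Crop: large ring fully home with the post tip at (355,330). The small ring is held straight above, right edge at (417,200), as predicted. Lower it.

Emit:
arm_command --moves '[[[-0.0015,-0.001,0.01],[0,0,0],0.035],[[-0.0015,-0.001,0.02],[0,0,0],0.035],[[-0.0015,-0.001,0.03],[0,0,0],0.035],[[-0.0015,-0.001,0.04],[0,0,0],0.035],[[-0.0015,-0.001,0.046],[0,0,0],0.035]]'

```text
time: 13.75
tool_pos: [0.6425, 0.0942, 0.0946]
tool_rot: [-3.141, -0.002, 3.054]
contact_force: [-0.9, -0.5, -2.0]
opening: 0.0427
grip_force: 25.0
```

Emit:
arm_command --moves '[[[0,0,0.003],[0,0,0],0.035],[[0,0,0.006],[0,0,0],0.035],[[0,0,0.009],[0,0,0],0.035],[[0,0,0.011],[0,0,0],0.035],[[0,0,0.011],[0,0,0],0.035]]'

```text
time: 14.25
tool_pos: [0.643, 0.0942, 0.0849]
tool_rot: [3.142, -0.0, 3.054]
contact_force: [-1.0, -0.0, -1.3]
opening: 0.0426
grip_force: 25.0
```

Now free down the post (bottom at about 0.083, below the cone). Lower the last 12 mm.

Emit:
arm_command --moves '[[[0,0,0.003],[0,0,0],0.035],[[0,0,0.006],[0,0,0],0.035],[[0,0,0.009],[0,0,0],0.035],[[0,0,0.011],[0,0,0],0.035],[[0,0,0.011],[0,0,0],0.035]]'

```text
time: 14.75
tool_pos: [0.6428, 0.0942, 0.0735]
tool_rot: [3.142, -0.001, 3.054]
contact_force: [1.0, -1.0, -0.5]
opening: 0.0426
grip_force: 25.0
```

Emit:
arm_command --moves '[[[0,0,0.001],[0,0,0],0.035],[[0,0,0.0015],[0,0,0],0.035],[[0,0,0.0015],[0,0,0],0.035],[[0,0,0.0015],[0,0,0],0.035],[[0,0,0.0015],[0,0,0],0.035]]'

```text
time: 15.25
tool_pos: [0.6431, 0.0942, 0.0726]
tool_rot: [3.141, 0.0, 3.054]
contact_force: [0.1, -0.3, -1.8]
opening: 0.0426
grip_force: 25.0
```

Emit:
arm_command --moves '[[[0,0,0.0005],[0,0,0],0.035],[[0,0,0.001],[0,0,0],0.035],[[0,0,0.001],[0,0,0],0.035],[[0,0,0.001],[0,0,0],0.035],[[0,0,0.001],[0,0,0],0.035]]'

```text
time: 15.75
tool_pos: [0.6432, 0.0942, 0.072]
tool_rot: [3.141, 0.001, 3.054]
contact_force: [-2.0, -0.1, 4.7]
opening: 0.0426
grip_force: 25.0
```

Emit:
arm_command --moves '[[[0,0,0.0005],[0,0,0],0.035],[[0,0,0.001],[0,0,0],0.035],[[0,0,0.001],[0,0,0],0.035],[[0,0,0.001],[0,0,0],0.035],[[0,0,0.001],[0,0,0],0.035]]'

```text
time: 16.25
tool_pos: [0.6432, 0.0942, 0.072]
tool_rot: [3.141, 0.001, 3.054]
contact_force: [-4.2, -0.0, 10.0]
opening: 0.0426
grip_force: 25.0
```

Emit:
arm_command --moves '[[[0,0,-0.001],[0,0,0],0.04],[[0,0,-0.001],[0,0,0],0.05],[[0,0,-0.001],[0,0,0],0.06],[[0,0,-0.001],[0,0,0],0.07],[[0,0,-0.001],[0,0,0],0.07]]'

```text
time: 16.75
tool_pos: [0.643, 0.0942, 0.0712]
tool_rot: [3.142, -0.0, 3.054]
contact_force: [0.3, -1.0, -0.2]
opening: 0.0677
grip_force: 0.0
```

Emit:
arm_command --moves '[[[0,0,-0.02],[0,0,0],0.07],[[0,0,-0.05],[0,0,0],0.07],[[0,0,-0.09],[0,0,0],0.07],[[0.02,0,-0.1],[0,0,0],0.07],[[0.05,0,-0.1],[0,0,0],0.07]]'

```text
time: 17.25
tool_pos: [0.5949, 0.0984, 0.1738]
tool_rot: [3.141, 0.006, 3.053]
contact_force: [-0.0, 0.6, 0.3]
opening: 0.0702
grip_force: 0.0
```

```bash
python3 - <<'E'
from h import *
plan([.5465,.1025,.15],1.483)
E
```

```text
t 17.25 shift [ 0.0487 -0.0002  0.0235] rot [0.0052 0.0041 1.5703] pos [0.5949 0.0984 0.1738] F [-0.   0.6  0.3] open 0.0702
```

Emit:
arm_command --moves '[[[0.02,0,0],[0,0,0.145],0.07],[[0.035,0,0],[0,0,0.29],0.07],[[0.045,0,0],[0,0,0.435],0.06],[[0.045,0,0],[0,0,0.58],0.055],[[0.045,0,0],[0,0,0.725],0.05]]'

```text
time: 17.75
tool_pos: [0.5482, 0.1026, 0.1717]
tool_rot: [3.141, 0.0, 2.323]
contact_force: [-0.1, 0.4, 1.0]
opening: 0.0523
grip_force: 0.0
```

Emit:
arm_command --moves '[[[0,0,0],[0,0,0.145],0.05],[[0,0,0],[0,0,0.29],0.05],[[0,0,0],[0,0,0.435],0.05],[[0,0,0],[0,0,0.58],0.05],[[0,0,0],[0,0,0.725],0.05]]'

```text
time: 18.25
tool_pos: [0.5484, 0.1025, 0.1714]
tool_rot: [-3.142, -0.0, 1.598]
contact_force: [0.2, -0.8, -0.1]
opening: 0.0498
grip_force: 0.0
```

Emit:
arm_command --moves '[[[0,0,0],[0,0,0.12],0.05],[[0,0,0.01],[0,0,0.12],0.05],[[0,0,0.02],[0,0,0.12],0.05],[[0,0,0.03],[0,0,0.12],0.05],[[0,0,0.03],[0,0,0.12],0.05]]'

```text
time: 18.75
tool_pos: [0.5472, 0.1024, 0.1393]
tool_rot: [-3.138, 0.0, 1.485]
contact_force: [0.1, -0.0, 0.4]
opening: 0.0499
grip_force: 0.0
```

```bash
python3 - <<'E'
from h import *
snap('side');plan([.5465,.1025,.061],1.483)
im=snap('side')
# bar profile at mid: sample along rig x through bar middle at z=.085
x=np.array([.996,-.088,0])
for b in (.0,):
  print([int(im[tuple(np.round(proj('side',np.array([.5465,.1025,.083])+x*s)[::-1]).astype(int))].max()) for s in np.arange(-.02,.021,.002)])
# weights profile down the post axis
print([(round(z,3),int(im[tuple(np.round(proj('side',[.642,.0945,z])[::-1]).astype(int))].max())) for z in np.arange(.045,.11,.004)])
for v in range(192,220,2): print(v,im[v,228:266].max(1))
E
```

```text
t 18.8 shift [-0.     -0.001   0.0793] rot [-0.0025  0.0002  0.0019] pos [0.5477 0.1025 0.1403] F [0.5 0.8 0.9] open 0.0494
[139, 137, 115, 115, 79, 87, 130, 172, 172, 200, 214, 196, 196, 156, 108, 83, 87, 39, 47, 58, 76]
[(np.float64(0.045), 198), (np.float64(0.049), 199), (np.float64(0.053), 203), (np.float64(0.057), 209), (np.float64(0.061), 211), (np.float64(0.065), 198), (np.float64(0.069), 190), (np.float64(0.073), 191), (np.float64(0.077), 200), (np.float64(0.081), 214), (np.float64(0.085), 214), (np.float64(0.089), 208), (np.float64(0.093), 224), (np.float64(0.097), 212), (np.float64(0.101), 173), (np.float64(0.105), 70), (np.float64(0.109), 58)]
192 [ 58  58  60  59  58  60  59  59  60  60  59  61  59  60  60  60  59  57
  56  57  66  80  98 116 130 138 140 142 142 141 138 132 127 126 126 124
 121 120]
194 [60 60 61 60 60 60 60 59 60 59 59 60 60 59 59 59 60 58 54 48 44 42 43 46
 48 52 55 57 57 57 55 53 51 51 49 45 42 42]
196 [ 60  60  60  60  59  59  59  60  60  59  59  60  62  65  70  79 100 112
 101  84  76  73  68  63  60  59  59  58  60  60  59  59  58  55  46  37
  34  
[... 1063 characters left out ...]
90 200 212 219 220 208 191 191 203 202 186 170 160
 151 145]
212 [190 211 218 221 228 233 225 194 184 197 207 212 216 219 218 215 212 211
 211 212 216 219 219 217 212 209 202 189 171 177 221 242 246 245 243 239
 229 210]
214 [209 232 241 240 232 220 199 173 163 169 178 188 198 204 207 209 210 210
 209 209 208 208 205 200 191 183 177 169 161 176 224 244 248 248 248 248
 248 247]
216 [236 231 225 220 229 238 236 206 173 169 177 185 190 193 195 197 199 200
 201 200 200 198 195 193 188 182 175 165 161 188 233 246 248 248 248 248
 248 248]
218 [221 227 234 241 246 248 247 237 212 189 182 184 187 191 193 197 198 198
 198 197 197 196 194 191 186 181 177 182 202 230 242 246 247 247 247 247
 247 247]
```

Both weights are stacked concentrically and the bar is where expected. Go down on it.

Emit:
arm_command --moves '[[[0,-0.001,0.02],[0,0,0],0.05],[[0,-0.001,0.04],[0,0,0],0.05],[[0,-0.001,0.06],[0,0,0],0.05],[[0,-0.001,0.075],[0,0,0],0.05],[[0,-0.001,0.078],[0,0,0],0.05]]'

```text
time: 19.35
tool_pos: [0.5466, 0.1026, 0.0622]
tool_rot: [-3.139, 0.0, 1.484]
contact_force: [1.0, -0.3, 0.2]
opening: 0.0502
grip_force: 0.0
```

Emit:
arm_command --moves '[[[0,0,0],[0,0,0],0.04],[[0,0,0],[0,0,0],0.025],[[0,0,0],[0,0,0],0.012],[[0,0,0],[0,0,0],0.005],[[0,0,0],[0,0,0],0.005]]' --squeeze 40

```text
time: 19.85
tool_pos: [0.5476, 0.1026, 0.064]
tool_rot: [3.141, -0.0, 1.484]
contact_force: [-1.1, 0.4, -0.5]
opening: 0.0145
grip_force: 0.0
```

Emit:
arm_command --moves '[[[0,0,0],[0,0,0],0.005],[[0,0,0],[0,0,0],0.005],[[0,0,0],[0,0,0],0.005],[[0,0,0],[0,0,0],0.005],[[0,0,0],[0,0,0],0.005]]'

```text
time: 20.35
tool_pos: [0.5471, 0.1026, 0.0638]
tool_rot: [-3.141, -0.0, 1.484]
contact_force: [-4.0, -0.5, 5.4]
opening: 0.0085
grip_force: 40.0
```

```bash
python3 - <<'E'
from h import *
plan([.5465,.1025,.061],1.483)
a=snap('top');b=snap('side')
np.save('top_home.npy',a);np.save('side_home.npy',b)
# scale/pointer/mark: dark/bright profile along the rig x at several y offsets from rig axis, z=.049
x=np.array([.996,-.088,0]);y=np.array([.088,.996,0]);f=np.array([.642,.0945,.049])
from scipy.ndimage import map_coordinates as mc
for n,im in(('top',a),('side',b)):
  g=im.astype(float).max(2)
  for yo in (.058,.062,.066,.070,.074,.078,.082,.086,.09,.094,.098):
    s=np.arange(-.15,-.05,.003);p=np.array([proj(n,f+x*k+y*yo) for k in s])
    print(n,yo,mc(g,[p[:,1],p[:,0]],order=1).astype(int).tolist())
E
```

```text
t 20.35 shift [-0.0002 -0.0006  0.0028] rot [-0.0004 -0.0001  0.0008] pos [0.5471 0.1026 0.0638] F [-4.  -0.5  5.4] open 0.0085
top 0.058 [100, 99, 104, 187, 239, 226, 146, 119, 132, 139, 143, 149, 152, 156, 160, 162, 165, 166, 168, 170, 170, 172, 175, 178, 180, 184, 187, 190, 192, 191, 189, 185, 182, 178]
top 0.062 [104, 101, 110, 113, 121, 115, 107, 124, 133, 140, 145, 149, 153, 157, 160, 162, 165, 167, 168, 170, 171, 173, 176, 179, 182, 185, 188, 191, 192, 191, 189, 185, 181, 177]
top 0.066 [162, 157, 153, 157, 149, 110, 93, 122, 135, 141, 145, 150, 154, 158, 159, 162, 165, 167, 169, 170, 171, 174, 176, 179, 182, 186, 189, 191, 192, 191, 188, 185, 180, 176]
top 0.07 [213, 219, 212, 197, 161, 111, 92, 112, 136, 142, 146, 151, 155, 158, 161, 163, 165, 167, 169, 171, 172, 174, 176, 180, 183, 186, 189, 192, 192, 191, 188, 184, 179, 176]
top 0.074 [243, 244, 241, 166, 163, 165, 102, 101, 132, 143, 147, 151, 155, 158, 161, 163, 166, 167, 169, 171, 172, 174, 177, 180, 183, 187, 189, 192, 192, 190, 187, 183, 178, 175]
top 0.078 [253, 253, 248, 169, 143, 141, 94, 91, 102, 136, 149, 152, 15
[... 2252 characters left out ...]
227, 215, 153, 102, 96, 94, 132, 197, 219, 220, 225, 222, 219, 224, 223, 219, 224, 224, 219, 222, 226, 222, 224, 227, 222, 221, 226, 225, 222, 226, 227, 222, 223, 226]
side 0.09 [200, 168, 109, 88, 78, 76, 135, 179, 179, 184, 187, 179, 182, 190, 181, 187, 201, 194, 184, 187, 188, 190, 202, 201, 193, 199, 204, 198, 199, 203, 197, 193, 201, 202]
side 0.094 [162, 122, 81, 59, 46, 62, 112, 135, 137, 135, 137, 137, 137, 139, 144, 160, 170, 157, 141, 135, 146, 166, 175, 171, 169, 175, 176, 173, 173, 172, 168, 172, 176, 173]
side 0.098 [135, 94, 55, 30, 31, 55, 100, 122, 122, 125, 130, 122, 121, 127, 136, 150, 147, 131, 119, 117, 134, 153, 154, 149, 152, 158, 157, 152, 148, 147, 150, 155, 154, 152]
```

Emit:
arm_command --moves '[[[0,-0.004,0],[0,0,0],0.005],[[0,-0.01,0],[0,0,0],0.005],[[0,-0.016,0],[0,0,0],0.005],[[0,-0.022,0],[0,0,0],0.005],[[0,-0.028,0],[0,0,0],0.005]]'

```text
time: 20.95
tool_pos: [0.5219, 0.1049, 0.0639]
tool_rot: [3.136, -0.001, 1.484]
contact_force: [7.2, -0.3, -3.6]
opening: 0.0087
grip_force: 40.0
```

Emit:
arm_command --moves '[[[0,-0.006,0],[0,0,0],0.005],[[0,-0.012,0],[0,0,0],0.005],[[0,-0.018,0],[0,0,0],0.005],[[0,-0.024,0],[0,0,0],0.005],[[0,-0.026,0],[0,0,0],0.005]]'

```text
time: 21.45
tool_pos: [0.4963, 0.1073, 0.0639]
tool_rot: [3.135, -0.001, 1.484]
contact_force: [10.1, -0.6, -5.9]
opening: 0.0084
grip_force: 40.0
```

Emit:
arm_command --moves '[[[0,0,0],[0,0,0],0.005],[[0,0,0],[0,0,0],0.005],[[0,0,0],[0,0,0],0.005],[[0,0,0],[0,0,0],0.005],[[0,0,0],[0,0,0],0.005]]'

```text
time: 21.95
tool_pos: [0.4966, 0.1073, 0.0639]
tool_rot: [3.135, -0.001, 1.484]
contact_force: [8.6, 0.3, -4.9]
opening: 0.0089
grip_force: 40.0
```

```bash
cat > m.py <<'E'
from h import *
from scipy.ndimage import map_coordinates as mc
x=np.array([.996,-.088,0]);y=np.array([.088,.996,0]);f=np.array([.642,.0945,.049])
def prof(n,g,yo,s,z=.049):
    p=np.array([proj(n,np.r_[(f+x*k+y*yo)[:2],z]) for k in s]); return mc(g,[p[:,1],p[:,0]],order=1)
E
python3 - <<'E'
from m import *
o=robot.observe();d=o['tool_pos']-[.5471,.1026,.0638];print('pull',-d@x,'lat',d@y,d[2],o['contact_force'],o['opening'])
snap('side');a=snap('side').astype(float).max(2);b=np.load('side_home.npy').astype(float).max(2)
t0=cv2.imread('pics/t0.png').astype(float).max(2)
s=np.arange(-.16,-.06,.002)
print((s*1000).astype(int).tolist())
for yo in np.arange(.05,.086,.004): 
    print('now %.3f'%yo,prof('side',a,yo,s).astype(int).tolist())
for yo in np.arange(.05,.086,.004): 
    print('top0 %.3f'%yo,prof('top',t0,yo,s).astype(int).tolist())
E
```

```text
pull 0.05068330828648529 lat 0.00019454905617278737 6.109001065313091e-05 [ 8.59225527  0.31319876 -4.9264371 ] 0.008879443199688072
[-160, -158, -156, -154, -152, -150, -148, -146, -144, -142, -139, -137, -135, -133, -131, -129, -127, -125, -123, -121, -119, -117, -115, -113, -111, -109, -107, -105, -103, -101, -99, -97, -95, -93, -91, -89, -87, -85, -83, -81, -79, -77, -75, -73, -71, -69, -67, -65, -63, -61]
now 0.050 [221, 240, 245, 245, 244, 244, 245, 246, 246, 247, 247, 248, 247, 243, 228, 187, 157, 166, 192, 217, 232, 242, 246, 247, 247, 247, 247, 248, 247, 247, 247, 247, 248, 247, 247, 248, 248, 248, 247, 247, 248, 248, 248, 247, 247, 247, 247, 247, 248, 248]
now 0.054 [225, 241, 244, 244, 243, 243, 244, 244, 244, 243, 243, 244, 243, 237, 210, 171, 164, 186, 212, 221, 228, 237, 242, 243, 242, 242, 243, 244, 243, 242, 242, 243, 243, 244, 243, 242, 243, 244, 244, 243, 242, 242, 243, 243, 242, 241, 242, 243, 244, 243]
now 0.058 [221, 231, 234, 233, 231, 230, 232, 234, 232, 230, 230, 232, 233, 217, 185, 163, 167, 191, 204, 204, 212, 225, 232, 232, 230, 230, 231, 232, 231, 229, 229
[... 3229 characters left out ...]
13, 177, 124, 165, 236, 240, 242, 231, 236, 229, 227, 237, 240, 243, 237, 238, 240, 242, 244, 240, 228, 237, 241, 242, 243, 235, 241, 240, 243, 232, 224, 237, 250, 249, 248, 248, 248, 249]
top0 0.078 [249, 246, 245, 248, 251, 252, 253, 253, 247, 201, 151, 155, 218, 184, 119, 190, 245, 254, 252, 250, 249, 246, 245, 248, 251, 252, 252, 252, 251, 249, 249, 247, 234, 240, 250, 252, 252, 251, 251, 250, 250, 243, 240, 245, 251, 252, 252, 252, 250, 249]
top0 0.082 [150, 165, 153, 121, 99, 99, 102, 115, 137, 136, 118, 149, 203, 178, 107, 99, 101, 118, 137, 149, 150, 145, 123, 101, 95, 104, 109, 118, 135, 141, 152, 155, 135, 99, 95, 93, 99, 118, 138, 150, 155, 152, 122, 97, 84, 86, 96, 120, 136, 142]
```

Emit:
arm_command --moves '[[[0,-0.003,0],[0,0,0],0.005],[[0,-0.006,0],[0,0,0],0.005],[[0,-0.0085,0],[0,0,0],0.005],[[0,-0.0098,0],[0,0,0],0.005],[[0,-0.0098,0],[0,0,0],0.005]]'

```text
time: 22.55
tool_pos: [0.4871, 0.1081, 0.0639]
tool_rot: [3.134, -0.001, 1.484]
contact_force: [9.9, 0.3, -5.7]
opening: 0.0087
grip_force: 40.0
```

Emit:
arm_command --moves '[[[0,0,0],[0,0,0],0.005],[[0,0,0],[0,0,0],0.005],[[0,0,0],[0,0,0],0.005],[[0,0,0],[0,0,0],0.005],[[0,0,0],[0,0,0],0.005]]'

```text
time: 23.05
tool_pos: [0.4872, 0.1081, 0.0639]
tool_rot: [3.134, -0.001, 1.484]
contact_force: [9.4, -0.3, -6.2]
opening: 0.0091
grip_force: 40.0
```

```bash
python3 - <<'E'
from m import *
o=robot.observe();d=o['tool_pos']-[.5471,.1026,.0638];print('pull',-d@x,'lat',d@y,d[2],o['contact_force'],o['opening'])
p=[]
a=np.mean([snap('side').astype(float).max(2) for _ in range(3)],0);T=snap('top').astype(float).max(2)
b=cv2.imread('pics/s0.png').astype(float).max(2)
s=np.arange(-.16,-.06,.002)
for yo in np.arange(.048,.085,.003): 
    print('now %.3f'%yo,prof('side',a,yo,s[:26]).astype(int).tolist(),'home',prof('side',b,yo,s[30:]).astype(int).tolist())
for yo in (.058,.062,.074,.082): print('top',prof('top',T,yo,s).astype(int).tolist())
# post/weights shift: small ring top region centroid along rig x at z=.088
s2=np.arange(-.1,.06,.003)
for nm,im in(('home',np.load('side_home.npy').astype(float).max(2)),('now',a)): print(nm,prof('side',im,0,s2,.093).astype(int).tolist())
E
```

```text
pull 0.06015418638592914 lat 0.00021940820800819046 7.55235026484169e-05 [ 9.35213647 -0.26199486 -6.20296566] 0.009103565039255457
now 0.048 [237, 241, 240, 239, 242, 245, 248, 248, 245, 232, 204, 168, 149, 170, 201, 226, 240, 247, 248, 248, 247, 248, 248, 248, 248, 247] home [234, 237, 240, 238, 240, 243, 245, 246, 241, 228, 192, 156, 139, 147, 175, 203, 225, 239, 245, 245]
now 0.051 [245, 246, 246, 246, 246, 247, 248, 247, 243, 230, 195, 158, 160, 184, 211, 231, 241, 245, 246, 246, 247, 247, 247, 247, 246, 247] home [243, 243, 244, 243, 243, 245, 245, 244, 238, 216, 178, 143, 136, 161, 184, 206, 227, 239, 242, 243]
now 0.054 [243, 244, 245, 244, 243, 243, 244, 245, 241, 218, 180, 158, 169, 199, 215, 226, 236, 242, 243, 242, 242, 243, 244, 243, 242, 242] home [239, 240, 241, 242, 241, 240, 240, 239, 230, 203, 159, 138, 150, 171, 188, 201, 217, 231, 239, 240]
now 0.057 [235, 236, 236, 236, 235, 235, 237, 236, 226, 201, 165, 150, 175, 195, 207, 218, 230, 235, 235, 234, 235, 236, 236, 234, 233, 234] home [230, 233, 233, 233, 231, 231, 232, 228, 213, 178, 148, 141, 155, 173, 180, 190, 
[... 3008 characters left out ...]
167, 166, 164, 164, 163, 161, 159, 157, 155, 154, 152, 149, 147, 146, 144, 140, 138, 134, 130, 126, 121, 116, 110, 102, 94, 118, 145, 138, 101, 95, 93, 100, 118, 138, 151, 156, 152, 122, 98, 86, 86, 96, 120, 136, 142]
home [165, 115, 48, 26, 60, 145, 210, 229, 228, 208, 156, 89, 45, 33, 32, 32, 33, 34, 41, 49, 56, 59, 59, 60, 75, 117, 161, 175, 174, 163, 140, 133, 135, 143, 144, 134, 122, 122, 134, 142, 119, 82, 61, 59, 59, 59, 59, 60, 60, 60, 59, 59, 59, 59]
now [35, 47, 56, 60, 68, 102, 145, 170, 179, 166, 141, 131, 135, 144, 145, 136, 128, 127, 135, 142, 120, 79, 61, 59, 59, 60, 59, 59, 61, 62, 67, 66, 61, 59, 59, 60, 59, 60, 60, 60, 60, 60, 60, 60, 60, 60, 60, 60, 60, 60, 60, 59, 60, 59]
```

```bash
python3 - <<'E'
from m import *
t0=cv2.imread('pics/t0.png').astype(float).max(2)
s=np.arange(-.16,-.06,.0005)
def cen(yo,lo,hi):
    k=s[(s>=lo)&(s<=hi)];p=prof('top',t0,yo,k);w=np.clip(p-np.linspace(p[0],p[-1],len(p)),0,None);return 1000*(w*k).sum()/w.sum()
print('ptr',[round(cen(q,-.081,-.069),2) for q in np.arange(.056,.068,.001)])
print('mark line',[round(cen(q,-.1395,-.132),2) for q in np.arange(.070,.084,.001)])
def dark(yo,lo,hi):
    k=s[(s>=lo)&(s<=hi)];w=np.clip(225-prof('top',t0,yo,k),0,None);return 1000*(w*k).sum()/w.sum()
print('mark body',[round(dark(q,-.146,-.126),2) for q in np.arange(.073,.080,.001)])
for q in(.058,.062,.064,.066,.068,.07): print(q,prof('top',t0,q,np.arange(-.145,-.12,.001)).astype(int).tolist())
E
```

```text
ptr [np.float64(-75.0), np.float64(-75.38), np.float64(-75.5), np.float64(-75.56), np.float64(-75.65), np.float64(-75.62), np.float64(-75.6), np.float64(-75.55), np.float64(-75.47), np.float64(-75.36), np.float64(-75.27), np.float64(-75.28), np.float64(-75.29)]
mark line [np.float64(-133.0), np.float64(nan), np.float64(nan), np.float64(-135.54), np.float64(-135.62), np.float64(-135.51), np.float64(-135.51), np.float64(-135.52), np.float64(-135.56), np.float64(-135.61), np.float64(-135.68), np.float64(-135.76), np.float64(-135.75), np.float64(-135.79)]
mark body [np.float64(-134.24), np.float64(-135.16), np.float64(-135.28), np.float64(-135.59), np.float64(-135.7), np.float64(-135.64), np.float64(-135.62), np.float64(-135.78)]
0.058 [100, 101, 101, 100, 100, 99, 99, 98, 98, 98, 98, 98, 98, 98, 98, 98, 98, 98, 98, 99, 99, 99, 99, 99, 98]
0.062 [106, 110, 112, 114, 115, 114, 113, 112, 112, 107, 103, 100, 98, 97, 97, 97, 97, 97, 97, 97, 97, 97, 97, 100, 105]
0.064 [133, 143, 149, 155, 154, 152, 149, 145, 140, 127, 114, 106, 99, 96, 96, 96, 96, 96, 96, 96, 97, 101, 105, 119, 132]
0.066 [152, 152, 152, 154, 157, 159, 155, 148, 140, 128, 115, 110, 103, 99, 97, 96, 94, 94, 93, 93, 101, 115, 127, 137, 148]
0.068 [172, 168, 162, 159, 160, 162, 150, 136, 124, 114, 107, 117, 126, 126, 125, 129, 138, 144, 142, 140, 144, 152, 158, 159, 160]
0.07 [217, 211, 204, 198, 196, 193, 175, 158, 147, 139, 142, 163, 181, 177, 173, 186, 206, 218, 214, 210, 210, 211, 206, 199, 193]<stdin>:5: RuntimeWarning: invalid value encountered in scalar divide
```

Target pull from the top view is about 60.1 mm. The tool measures 60.15 mm, and the side view shows the pointer and weights moved 60 mm. Holding steady, so I hand in.

```bash
python3 -c "
from h import *
print(robot.hand_in())"
```

```text
the job is handed in; nothing more can be done
None
```

Handed in, verdict not shown: both ring weights are home on the post, large then small, and the carriage is held by its bar about 60 mm out, with the pointer at the set mark to about half a millimetre.

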